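# Open the sagging guard gate of a fret press and hold it ajar

## Task

Raise the lever on the head of the fret press all the way, so that the presser foot comes up off the fretboard, and leave it up. Then undo the gate of the guard: its barrel bolt sags behind the bent lip of the keeper, so lift the bolt by its ball knob while drawing it right back towards the hinge side. Swing the gate towards the robot until its free edge stands ajar by about a hand's breadth (roughly 8 cm) and finish while still holding it there, since it closes by itself; leave the tin, the sanding block and the screwdriver alone.

Things in the scene. Friction and masses are not known exactly. Their poses are not given: they have to be found in the camera images.
- press: bench fret press: a wooden board 320 (x) x 350 (y) x 24 mm carrying a maroon cast column and head, a fretboard on an anvil, and a grey guard 145 mm high round it with a gate along its front (-x) side. Fixed to the bench. Origin under the board's centre; x points away from the gate, y to the left seen from the robot (along the shut gate towards its hinge), z up. The head is a block 145 x 60 mm from x = 0 to 145, y = 30 to 90 mm, its top 255 mm above the bench.
- lever (a joint): the lift lever on the front of the head, rad: 0 = lowered (lever points towards the gate, 0.4 rad below level), 1.0 = fully raised (0.6 rad above level). It turns about the press's y axis through point lever_pivot, has a stiff joint (about 2 N at the ball) and stays where it is left; it lifts the presser foot 25 mm per rad.
- lever_pivot (a point): axis of the lift lever, at (-12, 60, 235) mm in the press frame
- lever_ball (a point): centre of the white plastic ball, 20 mm diameter, at the lever's end, 75 mm from lever_pivot towards the gate; the lever rod is 9 mm thick. It can be pinched from above across the press's y and led round in an arc.
- gate (a joint): swing of the gate, rad: 0 = shut, grows as its free edge swings towards the robot (-x of the press; clockwise seen from above), up to 1.3. A spring closes it: about 0.2 N m when ajar. The free edge is 230 mm from the hinge, so 8 cm is about 0.35 rad.
- gate_hinge (a point): on the gate's vertical hinge axis, at the left (+y) end of the gate, at (-120, 130, 150) mm in the press frame, level with the top of the gate's upper rail
- gate_leaf: the gate: a grey barred leaf 230 mm long and 117 mm high, its upper rail 24 mm wide and 150 mm above the bench, with the barrel bolt on top. Origin on the hinge axis, 33 mm above the bench; -y runs along the leaf to its free edge, z up. With all that it carries (the bolt).
- bolt (a joint): how far the bolt is drawn back, m: 0 = home in the keeper, grows as the bolt moves along the gate towards the hinge (+y of the gate), 0.045 = fully back. About 1.5 N of drag; it stays where it is left. It is free of the keeper beyond 0.028.
- bolt_lift (a joint): tilt of the bolt about its rear end, rad: 0 = sagging (its weight brings it back there), up to 0.23. The nose clears the lip of the keeper above 0.13, i.e. with the knob raised 9 mm or more; 12 mm is a good height (16 mm is the most). Sagging or half raised, the nose catches behind the lip after about 4 mm of travel. After about 20 mm of travel the nose is past the lip.
- bolt_knob (a point): centre of the white plastic ball knob, 20 mm diameter, on a thin upright stem 70 mm from the bolt's rear pivot, about 60 mm above the gate's upper rail and 210 mm above the bench; room for the fingers on all sides. It can be pinched from above across the press's x axis. It moves with the bolt and the gate.
- keeper (a point): the keeper on the fixed post beyond the gate's free edge: an open steel trough 28 (x) x 35 (y) mm, its two cheeks 44 mm high, with the bent lip 21 mm high across its end next to the gate. This point lies under the middle of that end, 145 mm above the bench. The bolt lying between the cheeks keeps the gate shut.
- tin: bystander: closed tin, 86 mm diameter, 100 mm high, standing right of the press; origin at the centre of its underside
- sanding_block: bystander: wooden block 110 x 55 x 35 mm left of the press; origin at the centre of its underside
- screwdriver: bystander: screwdriver lying in front of the press; its x axis runs along it

How it is judged (in metres and radians):
On the way, in this order (a step that is already met when the one before it is completed fails the run):
1. the lift lever is raised, with the bolt still home (value of joint lever above 0.8 rad and value of joint bolt below 0.012 m), for 0.2 s.
2. the bolt is drawn clear of the keeper (value of joint bolt above 0.03 m), for 0.2 s.
At the end, for the whole second after the job is handed in: The lever is still up (above 0.75 rad), the bolt drawn back (more than 28 mm), and the gate stands still between 0.22 and 0.55 rad open (its free edge 5 to 12 cm out), held by the fingers on the gate or its bolt (contact force over 0.4 N) (value of joint lever above 0.75 rad and value of joint bolt above 0.028 m and value of joint gate between 0.22 and 0.55 rad and velocity of joint gate between -0.05 and 0.05 rad/s and contact force between the fingers and gate_leaf above 0.4 N); the arm keeps its last pose, push and grip.
It fails at once if the tin is moved over 3 cm or tipped (distance of tin from where it was at the start of the episode above 0.03 m or angle between tin's own z axis and vertical above 0.3 rad).
It fails at once if the sanding block is moved over 3 cm (distance of sanding_block from where it was at the start of the episode above 0.03 m).
It fails at once if the screwdriver is moved over 3 cm (distance of screwdriver from where it was at the start of the episode above 0.03 m).
It also fails if it takes over 48 s, if anything falls off the work surface, if the arm or the gripper's body presses on something with over 40 N, if the wrist force passes 120 N, or if a joint passes its speed limit or range.

## Robot

A 6-joint arm with a two-finger parallel gripper is mounted at the origin on the work surface. World frame = base frame: x ahead of the robot, y to its left, z up, the work surface at z = 0. Lengths are in m, angles in degrees, forces in N, time in s.
With the tool pointing down it reaches from about 0.4 to 0.925 m from the base axis. Payload 12.5 kg.
Tool frame: the origin (TCP) lies on the centre line of the jaws, within the pads' length; the fingertips stand 11 mm ahead of it and the grasp point (between the pads) lies 8 mm behind it; z points along the fingers, y is the line along which they close (so a half turn about z gives the same grasp; the last joint's range is limited). The gripper opens to 95 mm and grips with 3 to 60 N. Pads are 20 mm wide; open, the fingers measure 119 mm over their backs; the gripper's body (75 mm by 180 mm) begins 59 mm behind the grasp point.
Start: joints at [70.268, 28.126, 89.318, -0, 62.55, -6.05], TCP at [0.148, 0.607, 0.188] pointing down, gripper open.
Joint ranges: [-177.58, 177.58], [-47.91, 125.51], [2.72, 160], [-65.01, 245.01], [3.68, 167.84], [-153.87, 153.87]. Speed limits (degrees/s): [127.2, 127.2, 159.86, 180, 180, 180].

## Interface

Orientations are given as a 3x3 rotation matrix whose columns are the frame's x, y, z axes.
In Python, from cell import get_obs, read_camera, calibration, job_done, spot_in, regions_of, pinpoint gives the robot as it stands.
- The arm moves only by the tool apply_moves, never from a script. Its argument "increments" is a list that holds one entry, the list of rows, each a list of 4 numbers: the shift along the tool's x, y, z in cm, then the turn about the tool's z in rad. In form: [[[x, y, z, yaw], ...]]. A call has exactly 5 rows; each row shifts and turns the commanded pose from where the row before left it, along the tool's axes as they then stand; what a row does not reach is not made up. A row lasts 1/10 s, in which the tool goes at most 50 mm and 8.59 degrees, less where a joint would pass 70% of its speed; a pose out of reach is approached as far as the arm can. A call is refused whole if a number of a shift passes 5 or a number of a turn 0.15, either way. A call with a gripper value outside its range is refused whole. "claw" is the opening, from 0 (shut) to 1 (fully open), set as the call begins (left out, the last holds). The fingers move at their own pace and stop on an object; "grip_force" is the grip in N (left out, the last holds). Time passes only in rows, so rows that do not move let the fingers close, or fill a call up. It gives the time, the measured TCP pose, the force, the opening and the grip force at its end, in the units of the state.
- get_obs(): the state, without advancing time (a new reading comes with each control period).
- read_camera(name): name is "side" or "top"; returns the picture (420x560x3 uint8, blue, green, red); there is no depth.
- calibration(name): a dict with "fx", "fy", "cx", "cy" (pixels), "dist_coeffs" ([k1, k2, p1, p2, k3] as OpenCV has them; the pictures are not rectified), "world_from_camera" (4x4, takes a point from camera to world coordinates). Camera axes: x right, y down, z forward; pixel columns grow to the right and rows downward; lengths in m; the calibration is good to about 2 mm. A picture is of the moment at which its call begins. calibration takes no time and is no camera call.
- job_done(): hands the job in; it is judged then, once.
Trained networks look in the newest picture that a camera, given by its name, has taken for a name from the list of things; names that differ only in an ending like _2 or _b are one class to them, and where a whole thing is asked for, a point or a joint stands for the part that bears it (a point fixed in the world has none). Each returns a list of dicts, best first, with "score" (0 to 1); they miss things now and then, are a little off and sometimes report something else, mostly with a low value. They report only what shows in the picture. A call takes as long as a camera call.
- spot_in(label, camera): "centre" ([x, y, z] in m, in world coordinates, good to about 4 mm: the middle of the surface that is visible of it).
- regions_of(label, camera): "region" (420x560 bool, what is visible of it).
- pinpoint(label, camera): "centre" ([x, y, z] in m, in world coordinates, good to about 4 mm: a listed point, or the origin of a listed thing).
The state is a dict: "time_s": time; "joints": joint angles; "qd": joint speeds; "joint_efforts": joint torques, N m; "ee_pos": TCP position; "ee_rot": TCP orientation; "wrist_force": force on the tool from outside, world axes, zero at the start; "torque": the same for the moment, N m; "width": finger opening in m; "gripper_force": force on a finger pad.
Only numpy, scipy, OpenCV 4.12 (cv2) and the standard library are available. Lean on these libraries where they do the work, as an engineer would, in place of code of your own. Each camera call takes 0.05 s, during which the arm holds its last target. There are 200 camera calls.

## Working session

There is one attempt and no reset: what is moved stays moved. The work goes in short steps, Python scripts to look and compute and a tool call to move; the robot and the scene stay as the last step left them, time stands still between calls to the robot, and variables do not carry over. Pictures are saved under pics/ and viewed, at most 10 in all, crops included, and the job is handed in when it is done.

Besides the shell and the picture viewer there is one more tool, called after "Call:" by a JSON object that holds its "op" and its "data". apply_moves: Moves the arm, as the interface text tells. Its arguments: {"type":"object","properties":{"increments":{"type":"array"},"claw":{"type":"number"},"grip_force":{"type":"number"}},"required":["increments"]}

```bash
mkdir -p pics; ls; python3 - <<'E'
from cell import *
import cv2,numpy as np
o=get_obs();print(o['time_s'],o['ee_pos'],np.round(o['ee_rot'],3).tolist(),o['width'])
ims=[]
for c in("side","top"):
    im=read_camera(c);cv2.imwrite(f"pics/{c}0.png",im)
    for l in("lever_ball","lever_pivot","bolt_knob","gate_hinge","keeper","press","tin","sanding_block","screwdriver"):
        r=pinpoint(l,c)
        print(c,l,[(np.round(x['centre'],3).tolist(),round(x['score'],2)) for x in r[:2]])
print(get_obs()['time_s'])
E
```

```text
pics
0.0 [0.14771432 0.60702824 0.18715673] [[-0.972, 0.237, -0.0], [0.237, 0.972, -0.001], [0.0, -0.001, -1.0]] 0.09478138080317441
side lever_ball [([0.608, 0.089, 0.217], 0.69), ([0.686, 0.293, -0.005], 0.16)]
side lever_pivot [([0.686, 0.087, 0.232], 0.75)]
side bolt_knob [([0.569, -0.053, 0.218], 0.54)]
side gate_hinge [([0.579, 0.163, 0.154], 0.72)]
side keeper [([0.568, -0.078, 0.142], 0.94)]
side press [([0.689, 0.025, -0.001], 0.61), ([0.412, -0.01, -0.003], 0.47)]
side tin [([0.564, -0.205, -0.001], 0.96), ([0.568, -0.079, 0.143], 0.35)]
side sanding_block [([0.685, 0.292, -0.001], 0.59)]
side screwdriver [([0.409, -0.009, -0.003], 0.96)]
top lever_ball [([0.611, 0.086, 0.22], 0.85), ([0.575, 0.164, 0.034], 0.27)]
top lever_pivot [([0.678, 0.087, 0.237], 0.91)]
top bolt_knob [([0.566, -0.054, 0.21], 0.82)]
top gate_hinge [([0.579, 0.16, 0.146], 0.89), ([0.565, -0.078, 0.146], 0.57)]
top keeper [([0.563, -0.078, 0.146], 0.85)]
top press [([0.693, 0.025, 0.0], 0.82)]
top tin [([0.563, -0.207, -0.003], 0.96)]
top sanding_block [([0.683, 0.293, -0.001], 0.7)]
top screwdriver [([0.412, -0.005, 0.001], 0.67)]
1.0
```

View pics/side0.png

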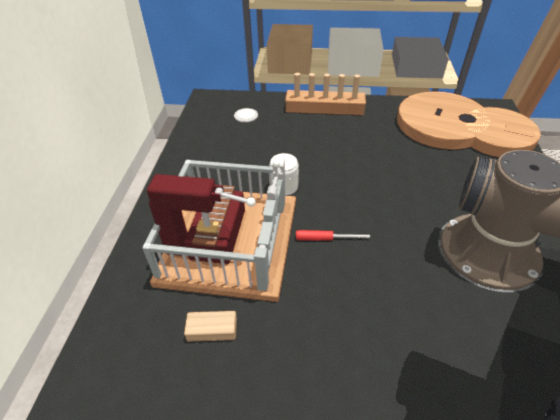

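View pics/top0.png

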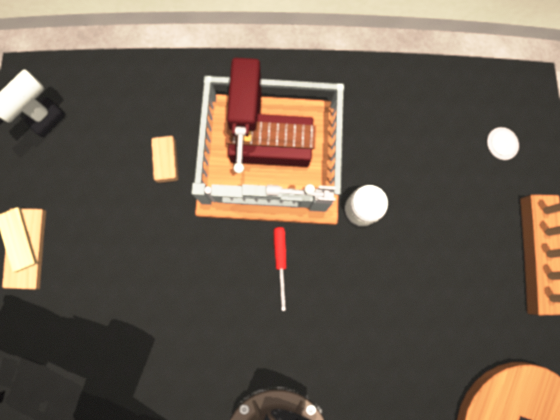

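```bash
cat > h.py <<'E'
from cell import *
import cv2,numpy as np
def proj(p,c):
    k=calibration(c);T=np.linalg.inv(np.array(k['world_from_camera']))
    K=np.array([[k['fx'],0,k['cx']],[0,k['fy'],k['cy']],[0,0,1.]])
    return cv2.projectPoints(np.array(p,float).reshape(-1,3),cv2.Rodrigues(T[:3,:3])[0],T[:3,3],K,np.array(k['dist_coeffs'],float))[0].reshape(-1,2)
def tri(ps,pt):
    Ps=[];us=[]
    for c,p in(("side",ps),("top",pt)):
        k=calibration(c);T=np.linalg.inv(np.array(k['world_from_camera']))
        K=np.array([[k['fx'],0,k['cx']],[0,k['fy'],k['cy']],[0,0,1.]])
        us.append(cv2.undistortPoints(np.array(p,float).reshape(-1,1,2),K,np.array(k['dist_coeffs'],float)).reshape(-1,2).T);Ps.append(T[:3])
    X=cv2.triangulatePoints(Ps[0],Ps[1],us[0],us[1]);return (X[:3]/X[3]).T
E
python3 - <<'E'
from h import *
px={}
for c in("side","top"):
    im=cv2.imread(f"pics/{c}0.png")
    print(c,np.round(calibration(c)['world_from_camera'],2).tolist())
    # white-ish blobs near guesses
    for n,g in(("ball",[.61,.088,.218]),("knob",[.568,-.054,.212])):
        u,v=proj(g,c)[0];x0,y0=int(u)-18,int(v)-18
        cr=im[y0:y0+36,x0:x0+36].astype(int)
        m=((cr.min(2)>175)&(cr.max(2)-cr.min(2)<40)).astype(np.uint8)
        k,l,s,ce=cv2.connectedComponentsWithStats(m)
        print(c,n,(u,v),[(s[i].tolist(),(ce[i]+[x0,y0]).round(1).tolist()) for i in range(1,k) if s[i][4]>15])
E
```

```text
side [[-0.99, -0.06, 0.08, 0.47], [-0.1, 0.7, -0.7, 0.74], [-0.02, -0.71, -0.7, 0.85], [0.0, 0.0, 0.0, 1.0]]
side ball (np.float64(250.19134233453747), np.float64(200.77482399987053)) [([0, 13, 23, 10, 99], [245.0, 199.4]), ([31, 18, 5, 15, 49], [265.7, 208.4])]
side knob (np.float64(275.53933050467583), np.float64(164.20864223885252)) [([0, 7, 36, 22, 359], [281.1, 162.4]), ([21, 21, 4, 7, 19], [279.2, 170.5]), ([15, 31, 10, 5, 29], [276.1, 179.5])]
top [[0.01, -0.99, 0.16, 0.38], [-1.0, -0.01, -0.01, 0.03], [0.01, -0.16, -0.99, 1.08], [0.0, 0.0, 0.0, 1.0]]
top ball (np.float64(240.17264674155615), np.float64(167.26314736714295)) [([12, 0, 10, 24, 138], [238.6, 161.8])]
top knob (np.float64(309.2941054840073), np.float64(188.96673403208803)) [([0, 15, 36, 21, 410], [307.6, 194.4]), ([28, 16, 8, 3, 23], [322.7, 187.0])]
```

```bash
python3 - <<'E'
from h import *
a=cv2.imread("pics/side0.png")[140:220,200:300];b=cv2.imread("pics/top0.png")[130:210,230:330]
cv2.imwrite("pics/crop.png",np.hstack([cv2.resize(x,None,fx=4,fy=4,interpolation=2) for x in(a,b)]))
E
```

```text
(no output)
```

View pics/crop.png

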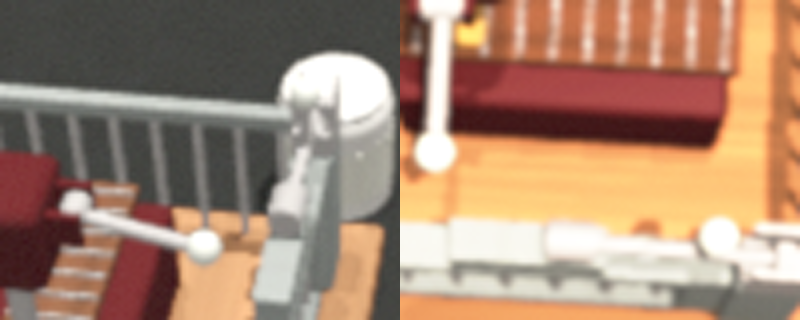

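```bash
python3 - <<'E'
from h import *
print(tri([[251.2,201.7],[276.3,163.8]],[[238.7,168.2],[310,189.2]]).round(4))
# fit press pose
L=np.array([[-120,130],[-12,60],[0,0],[-12-75*np.cos(.4),60]])/1e3
W=np.array([[.579,.1615],[.682,.087],[.691,.025],[.6095,.0875]])
Lm,Wm=L.mean(0),W.mean(0);l=L-Lm;w=W-Wm
a=np.arctan2((l[:,0]*w[:,1]-l[:,1]*w[:,0]).sum(),(l*w).sum())
R=np.array([[np.cos(a),-np.sin(a)],[np.sin(a),np.cos(a)]])
t=Wm-R@Lm;print(np.degrees(a),t,(L@R.T+t-W).round(4).tolist())
print(R.T@(np.array([.5645,-.078])-t),R.T@(np.array([.5675,-.0535])-t))
E
```

```text
[[ 0.6076  0.0909  0.2183]
 [ 0.5668 -0.0554  0.2125]]
-2.9897464415172545 [0.69031256 0.02505666] [[-0.0017, -0.0004], [-0.0005, -0.0014], [-0.0007, 0.0001], [0.003, 0.0017]]
[-0.12026616 -0.10947842] [-0.1185481 -0.0848553]
```

Call:
{"op": "apply_moves", "data": {"increments": [[[0, 0, -3, -0.09], [0, 0, -3, -0.097], [0, 0, -3, 0], [-3, -3, -2.5, 0], [-3, -3, 0, 0]]], "claw": 0.6, "grip_force": 15}}

```text
time_s: 1.5
ee_pos: [0.2051, 0.5447, 0.3059]
ee_rot: [[-0.999, 0.05, 0.002], [0.05, 0.999, 0.005], [-0.002, 0.005, -1.0]]
wrist_force: [1.2, 0.6, -0.2]
width: 0.0608
gripper_force: 0.0
```

Call:
{"op": "apply_moves", "data": {"increments": [[[-3.3, -3.3, 0, 0], [-3.3, -3.3, 0, 0], [-3.3, -3.3, 0, 0], [-3.3, -3.3, 0, 0], [-3.3, -3.3, 0, 0]]]}}

```text
time_s: 2.0
ee_pos: [0.3618, 0.3694, 0.303]
ee_rot: [[-0.999, 0.052, 0.0], [0.052, 0.999, 0.0], [-0.0, 0.0, -1.0]]
wrist_force: [0.8, -0.2, -0.1]
width: 0.057
gripper_force: 0.0
```

Call:
{"op": "apply_moves", "data": {"increments": [[[-3.3, -3.3, 0, 0], [-3.3, -3.3, 0, 0], [-3.3, -3.3, 0, 0], [-3.3, -3.3, 0, 0], [-3.3, -3.3, 0, 0]]]}}

```text
time_s: 2.5
ee_pos: [0.5181, 0.1959, 0.303]
ee_rot: [[-0.999, 0.052, 0.0], [0.052, 0.999, 0.0], [-0.0, 0.0, -1.0]]
wrist_force: [0.3, 1.5, 0.4]
width: 0.057
gripper_force: 0.0
```

Call:
{"op": "apply_moves", "data": {"increments": [[[-3.2, -3.4, 0, 0], [-3.2, -3.4, 0, 0], [-2.8, -3, 0, 0], [0, 0, 0, 0], [0, 0, 0, 0]]]}}

```text
time_s: 3.0
ee_pos: [0.604, 0.0943, 0.3022]
ee_rot: [[-0.999, 0.053, -0.001], [0.053, 0.999, 0.0], [0.001, 0.0, -1.0]]
wrist_force: [-0.2, 0.2, 0.5]
width: 0.0574
gripper_force: 0.0
```

Call:
{"op": "apply_moves", "data": {"increments": [[[-0.3, -0.3, 0, 0], [-0.2, -0.2, 2, 0], [0, 0, 3, 0], [0, 0, 2.2, 0], [0, 0, 2, 0]]]}}

```text
time_s: 3.5
ee_pos: [0.6079, 0.0908, 0.21]
ee_rot: [[-0.999, 0.05, -0.0], [0.05, 0.999, 0.0], [0.0, 0.0, -1.0]]
wrist_force: [0.4, 0.3, -0.4]
width: 0.057
gripper_force: 0.0
```

Call:
{"op": "apply_moves", "data": {"increments": [[[0, 0, 0, 0], [0, 0, 0, 0], [0, 0, 0, 0], [0, 0, 0, 0], [0, 0, 0, 0]]], "claw": 0}}

```text
time_s: 4.0
ee_pos: [0.6088, 0.0898, 0.2115]
ee_rot: [[-0.999, 0.052, 0.001], [0.052, 0.999, 0.0], [-0.001, 0.0, -1.0]]
wrist_force: [0.2, 1.2, -0.3]
width: 0.0226
gripper_force: 0.0
```

```bash
python3 - <<'E'
from h import *
o=get_obs();print(o['ee_pos'],o['width'],o['gripper_force'],o['wrist_force'])
ims=[cv2.resize(read_camera("side")[120:240,180:320],None,fx=3,fy=3),cv2.resize(read_camera("top")[110:230,210:350],None,fx=3,fy=3)]
cv2.imwrite("pics/g1.png",cv2.resize(np.hstack(ims),(800,343)))
E
```

```text
[0.60883117 0.08980712 0.21152504] 0.022625415997527095 0.0 [ 0.18208565  1.20487674 -0.31558021]
```

View pics/g1.png

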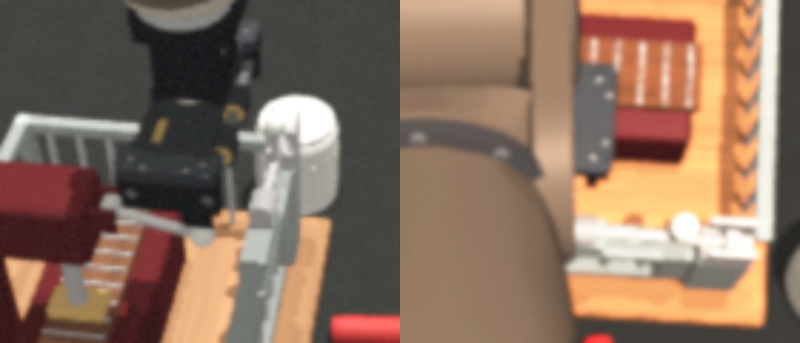

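Call:
{"op": "apply_moves", "data": {"increments": [[[0, 0, 0, 0], [0, 0, 0, 0], [0, 0, 0, 0], [0, 0, 0, 0], [0, 0, 0, 0]]]}}

```text
time_s: 4.6
ee_pos: [0.6087, 0.0897, 0.2107]
ee_rot: [[-0.999, 0.052, -0.0], [0.052, 0.999, 0.0], [0.0, 0.0, -1.0]]
wrist_force: [-0.2, 0.2, -0.2]
width: 0.0007
gripper_force: 0.0
```

```bash
python3 - <<'E'
from h import *
o=get_obs();print(o['ee_pos'],o['width'],o['gripper_force'],o['wrist_force'])
p=np.array([[.609,.105,.2],[.609,.1,.22],[.609,.09,.218],[.609,.09,.206]])
print((proj(p,"side")-[180,120])*3*800/840)
im=read_camera("side");cv2.imwrite("pics/g2.png",cv2.resize(im[140:230,200:300],None,fx=6,fy=6,interpolation=2))
E
```

```text
[0.60865177 0.08969591 0.21069423] 0.0007249576599329592 0.0 [-0.22531745  0.2466348  -0.18142328]
[[200.12753888 262.15576223]
 [199.30529304 239.64441438]
 [201.41690737 232.61222821]
 [202.4621827  243.46095036]]
```

View pics/g2.png

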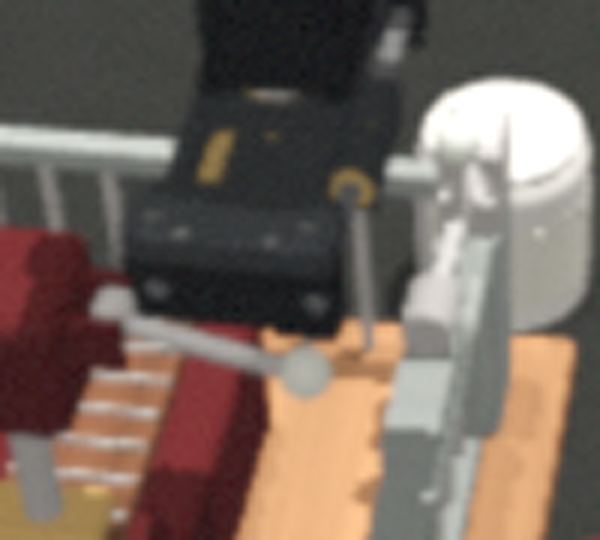

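```bash
python3 - <<'E'
from h import *
im=read_camera("side")
p=np.array([[.609,.09,.2],[.609,.09,.277],[.609,.18,.277],[.609,.0,.277],[.5715,.09,.277],[.6465,.09,.277]])
q=proj(p,"side");print(q.round(1).tolist())
c=im[60:260,140:406];c=cv2.resize(c,None,fx=3,fy=3,interpolation=2)
for a,col in zip(q,[(0,0,255),(0,255,0),(255,0,0),(255,255,0),(0,255,255),(255,0,255)]):cv2.circle(c,tuple(int(v) for v in (a-[140,60])*3),4,col,-1)
cv2.imwrite("pics/g3.png",c)
for l in("lever_ball","bolt_knob"):print(l,[(np.round(x['centre'],3).tolist(),round(x['score'],2)) for x in pinpoint(l,"side")[:2]])
E
```

```text
[[251.0, 207.1], [248.6, 181.7], [241.6, 211.4], [254.6, 156.0], [265.9, 182.6], [231.4, 180.8]]
lever_ball [([0.613, 0.092, 0.217], 0.44)]
bolt_knob [([0.568, -0.054, 0.219], 0.61), ([0.563, -0.204, -0.004], 0.51)]
```

View pics/g3.png

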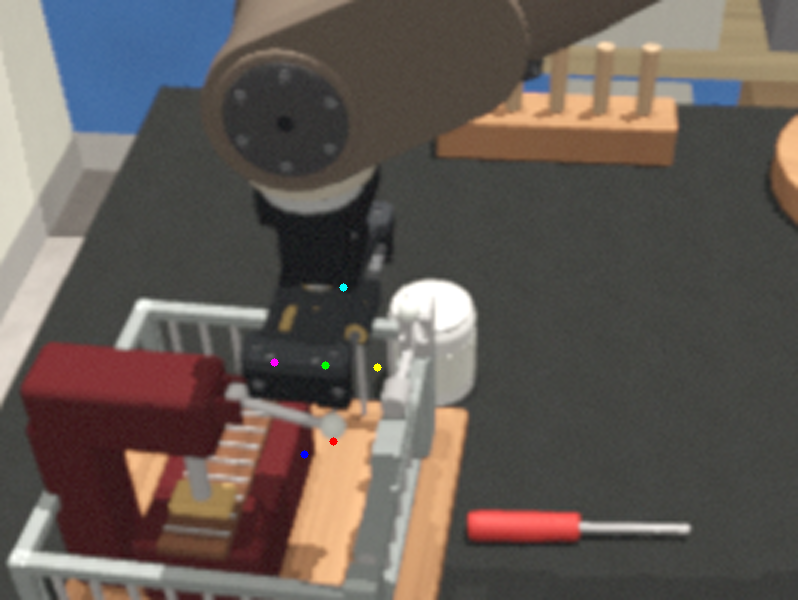

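```bash
python3 - <<'E'
from h import *
k=calibration("side");T=np.array(k['world_from_camera'])
K=np.array([[k['fx'],0,k['cx']],[0,k['fy'],k['cy']],[0,0,1.]])
for (u,v,w) in((239.5,193,36),):
    n=cv2.undistortPoints(np.array([[[u,v]]],float),K,np.array(k['dist_coeffs']))[0,0]
    d=T[:3,:3]@np.r_[n,1]
    for w in(33,34.5,36,37.5):
        z=k['fx']*.075/w;print(w,z,(T[:3,3]+d*z).round(3))
    for z in (.7,.75,.8,.85):print((T[:3,3]+d*z).round(3))
for z in(.277,.3,.333,.36,.4):print(z,proj([[.609,0,z],[.609,.18,z],[.572,0,z],[.646,0,z]],"top").round(0).tolist())
o=get_obs();print(o['joints'],o['ee_pos'])
E
```

```text
33 0.9224148371590511 [0.636 0.073 0.226]
34.5 0.8823098442390923 [0.629 0.102 0.253]
36 0.8455469340624635 [0.622 0.128 0.278]
37.5 0.811725056699965 [0.616 0.153 0.301]
[0.595 0.233 0.377]
[0.604 0.197 0.343]
[0.614 0.161 0.309]
[0.623 0.125 0.275]
0.277 [[284.0, 160.0], [190.0, 159.0], [284.0, 179.0], [284.0, 142.0]]
0.3 [[285.0, 157.0], [188.0, 156.0], [284.0, 176.0], [285.0, 138.0]]
0.333 [[285.0, 152.0], [185.0, 151.0], [285.0, 172.0], [285.0, 132.0]]
0.36 [[286.0, 147.0], [182.0, 146.0], [286.0, 168.0], [286.0, 127.0]]
0.4 [[287.0, 140.0], [177.0, 139.0], [287.0, 162.0], [287.0, 119.0]]
[ 2.23557252e+00  2.61096439e+01  8.91175182e+01  5.28858519e-03
  6.47755247e+01 -8.47983904e+01] [0.60862518 0.08973462 0.21069221]
```

Call:
{"op": "apply_moves", "data": {"increments": [[[0, 0, 0, 0], [0, 0, 0, 0], [0, 0, 0, 0], [0, 0, 0, 0], [0, 0, 0, 0]]], "claw": 0.6}}

```text
time_s: 5.3
ee_pos: [0.6086, 0.0897, 0.2107]
ee_rot: [[-0.999, 0.052, 0.0], [0.052, 0.999, 0.0], [-0.0, 0.0, -1.0]]
wrist_force: [-0.3, -0.0, 1.0]
width: 0.0349
gripper_force: 0.0
```

Call:
{"op": "apply_moves", "data": {"increments": [[[0, 0, 0, 0], [0, 0, 0, 0], [0, 0, 0, 0], [0, 0, 1, 0], [0, 0, 1, 0]]]}}

```text
time_s: 5.8
ee_pos: [0.6086, 0.0897, 0.1899]
ee_rot: [[-0.999, 0.052, 0.0], [0.052, 0.999, 0.0], [-0.0, 0.0, -1.0]]
wrist_force: [0.2, -0.6, 0.5]
width: 0.057
gripper_force: 0.0
```

```bash
python3 - <<'E'
from h import *
im=read_camera("side");im2=read_camera("top")
o=get_obs();print(o['ee_pos'],o['width'],o['gripper_force'],o['wrist_force'])
a=cv2.resize(im[130:250,190:323],None,fx=3,fy=3,interpolation=2);b=cv2.resize(im2[90:210,170:303],None,fx=3,fy=3,interpolation=2)
cv2.imwrite("pics/g4.png",np.hstack([a,b]))
E
```

```text
[0.60781458 0.08969068 0.18868125] 0.05680960198274717 0.0 [0.67293863 0.71117031 0.48700119]
```

View pics/g4.png

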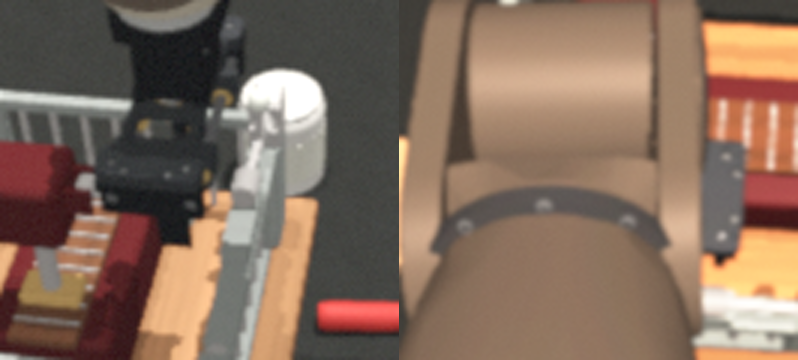

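Call:
{"op": "apply_moves", "data": {"increments": [[[0, 0, 0, 0], [0, 0, 0, 0], [0, 0, 0, 0], [0, 0, 0, 0], [0, 0, 0, 0]]], "claw": 0}}

```text
time_s: 6.4
ee_pos: [0.6087, 0.0897, 0.1909]
ee_rot: [[-0.999, 0.052, 0.0], [0.052, 0.999, 0.0], [-0.0, 0.0, -1.0]]
wrist_force: [0.5, -0.1, 0.1]
width: 0.0225
gripper_force: 0.0
```

Call:
{"op": "apply_moves", "data": {"increments": [[[0, 0, 0, 0], [0, 0, 0, 0], [0, 0, 0, 0], [0, 0, 0, 0], [0, 0, 0, 0]]]}}

```text
time_s: 6.9
ee_pos: [0.6087, 0.0899, 0.1908]
ee_rot: [[-0.999, 0.052, 0.0], [0.052, 0.999, 0.0], [-0.0, 0.0, -1.0]]
wrist_force: [-0.1, 3.9, 0.4]
width: 0.018
gripper_force: 15.0
```

Call:
{"op": "apply_moves", "data": {"increments": [[[0, 0, 0, 0], [0, 0, 0, 0], [0, 0, 0.6, 0], [0, 0, 0.6, 0], [0, 0, 0.6, 0]]], "claw": 0.45}}

```text
time_s: 7.4
ee_pos: [0.6085, 0.0896, 0.1719]
ee_rot: [[-0.999, 0.052, -0.001], [0.052, 0.999, -0.0], [0.001, -0.0, -1.0]]
wrist_force: [-0.5, -0.3, -0.6]
width: 0.0424
gripper_force: 0.0
```

Call:
{"op": "apply_moves", "data": {"increments": [[[0, 0, 0, 0], [0, 0, 0, 0], [0, 0, 0, 0], [0, 0, 0, 0], [0, 0, 0, 0]]], "claw": 0}}

```text
time_s: 7.9
ee_pos: [0.6088, 0.09, 0.1729]
ee_rot: [[-0.999, 0.052, 0.001], [0.052, 0.999, 0.0], [-0.001, 0.001, -1.0]]
wrist_force: [-0.2, 2.5, 0.2]
width: 0.0189
gripper_force: 15.0
```

Call:
{"op": "apply_moves", "data": {"increments": [[[0, 0, 0, 0], [0, 0, 0, 0], [0, 0, 0, 0], [0, 0, 0, 0], [0, 0, 0, 0]]]}}

```text
time_s: 8.4
ee_pos: [0.6088, 0.0899, 0.1729]
ee_rot: [[-0.999, 0.052, 0.001], [0.052, 0.999, 0.0], [-0.001, 0.0, -1.0]]
wrist_force: [0.9, 5.3, 1.8]
width: 0.0188
gripper_force: 15.0
```

Call:
{"op": "apply_moves", "data": {"increments": [[[0, 0.1, 0, 0], [0.16, 0, -0.96, 0], [0.03, 0, -1.1, 0], [-0.14, 0, -1.1, 0], [0, 0, 0, 0]]], "grip_force": 25}}

```text
time_s: 8.9
ee_pos: [0.608, 0.0903, 0.2064]
ee_rot: [[-0.999, 0.052, 0.0], [0.052, 0.999, -0.001], [-0.0, -0.001, -1.0]]
wrist_force: [-4.5, -4.0, 2.7]
width: 0.0186
gripper_force: 25.0
```

Call:
{"op": "apply_moves", "data": {"increments": [[[-0.3, 0, -1.1, 0], [-0.46, 0, -1.0, 0], [-0.36, 0, -0.6, 0], [0, 0, 0, 0], [0, 0, 0, 0]]]}}

```text
time_s: 9.4
ee_pos: [0.6197, 0.0897, 0.2328]
ee_rot: [[-0.999, 0.052, 0.001], [0.052, 0.999, -0.0], [-0.001, -0.0, -1.0]]
wrist_force: [-2.6, -4.0, 1.6]
width: 0.0184
gripper_force: 25.0
```

```bash
python3 - <<'E'
from h import *
for c in("side","top"):
    im=read_camera(c);cv2.imwrite(f"pics/l_{c}.png",im)
    for l in("lever_ball","bolt_knob"):print(c,l,[(np.round(x['centre'],3).tolist(),round(x['score'],2)) for x in pinpoint(l,c)[:2]])
o=get_obs();print(o['ee_pos'],o['width'],o['gripper_force'],o['wrist_force'])
E
```

```text
side lever_ball [([0.618, 0.087, 0.274], 0.65)]
side bolt_knob [([0.569, -0.056, 0.219], 0.52)]
top lever_ball []
top bolt_knob [([0.568, -0.055, 0.213], 0.69)]
[0.61964712 0.08976003 0.23262827] 0.018725143355623003 25.00028282403946 [-3.27356831 -4.77080297  2.28674783]
```

Call:
{"op": "apply_moves", "data": {"increments": [[[-0.15, 0, -0.25, 0], [0, 0, 0, 0], [0, 0, 0, 0], [0, 0, 0, 0], [0, 0, 0, 0]]]}}

```text
time_s: 10.2
ee_pos: [0.6209, 0.0897, 0.2349]
ee_rot: [[-0.999, 0.052, 0.001], [0.052, 0.999, -0.0], [-0.001, -0.0, -1.0]]
wrist_force: [-2.7, -4.4, 1.1]
width: 0.0187
gripper_force: 25.0
```

Call:
{"op": "apply_moves", "data": {"increments": [[[0, 0, 0, 0], [0, 0, 0, 0], [0, 0, 0, 0], [0, 0, -1, 0], [0, 0, -3, 0]]], "claw": 0.5}}

```text
time_s: 10.7
ee_pos: [0.6201, 0.0902, 0.2727]
ee_rot: [[-0.999, 0.052, -0.004], [0.052, 0.999, 0.0], [0.004, -0.0, -1.0]]
wrist_force: [1.0, 0.1, -0.0]
width: 0.0469
gripper_force: 0.0
```

Call:
{"op": "apply_moves", "data": {"increments": [[[0, 0, -3, 0], [0, 0, -1, 0], [1, 0, 0, 0], [3, -3, 0, 0], [3, -3, 0, 0]]]}}

```text
time_s: 11.2
ee_pos: [0.5458, 0.0338, 0.3119]
ee_rot: [[-0.999, 0.05, -0.003], [0.05, 0.999, 0.0], [0.003, 0.0, -1.0]]
wrist_force: [0.5, -1.0, 0.7]
width: 0.0475
gripper_force: 0.0
```

```bash
python3 - <<'E'
from h import *
for c in("side",):
    im=read_camera(c);cv2.imwrite(f"pics/m_{c}.png",im)
    for l in("lever_ball","bolt_knob","lever_pivot"):print(c,l,[(np.round(x['centre'],3).tolist(),round(x['score'],2)) for x in pinpoint(l,c)[:2]])
o=get_obs();print(o['ee_pos'],o['width'],o['gripper_force'],o['wrist_force'])
cv2.imwrite("pics/m.png",cv2.resize(im[100:250,150:350],None,fx=4,fy=4,interpolation=2))
E
```

```text
side lever_ball [([0.623, 0.088, 0.276], 0.73)]
side bolt_knob [([0.567, -0.054, 0.218], 0.72), ([0.684, 0.294, -0.004], 0.59)]
side lever_pivot [([0.688, 0.086, 0.231], 0.75)]
[0.546925   0.03354477 0.31335279] 0.047448109364800865 0.0 [ 0.2373538   0.54920214 -0.54497405]
```

View pics/m.png

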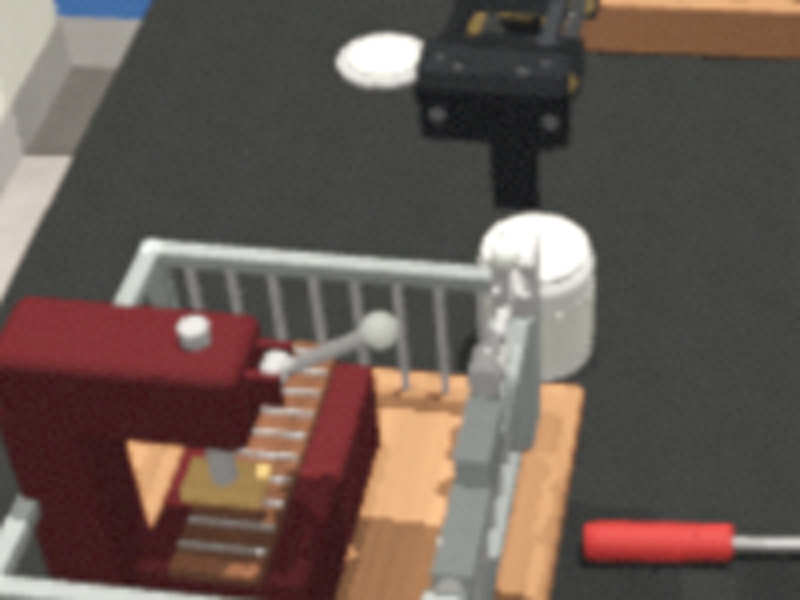

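```bash
python3 - <<'E'
from h import *
for z in(.29,.3,.31,.32,.33,.34,.35): print(z,proj([[.547,.065,z]],"side").round(1).tolist())
E
```

```text
0.29 [[278.4, 171.0]]
0.3 [[278.3, 167.4]]
0.31 [[278.2, 163.7]]
0.32 [[278.1, 160.0]]
0.33 [[278.0, 156.2]]
0.34 [[277.8, 152.4]]
0.35 [[277.7, 148.4]]
```

Call:
{"op": "apply_moves", "data": {"increments": [[[0, 0, 0, 0.145], [0, 0, 0, 0.145], [0, 0, 0, 0.145], [0, 0, 0, 0.145], [0, 0, 0, 0.145]]], "claw": 0.55, "grip_force": 15}}

```text
time_s: 11.9
ee_pos: [0.5481, 0.0346, 0.3128]
ee_rot: [[-0.71, 0.705, -0.001], [0.705, 0.71, 0.0], [0.001, -0.001, -1.0]]
wrist_force: [-0.1, 0.5, 0.0]
width: 0.052
gripper_force: 0.0
```

Call:
{"op": "apply_moves", "data": {"increments": [[[0, 0, 0, 0.145], [0, 0, 0, 0.145], [0, 0, 0, 0.145], [0, 0, 0, 0.145], [0, 0, 0, 0.145]]]}}

```text
time_s: 12.4
ee_pos: [0.5481, 0.0346, 0.3127]
ee_rot: [[-0.064, 0.998, -0.001], [0.998, 0.064, 0.0], [0.0, -0.001, -1.0]]
wrist_force: [0.2, -0.7, 0.0]
width: 0.0523
gripper_force: 0.0
```

Call:
{"op": "apply_moves", "data": {"increments": [[[0, 0, 0, 0.12], [-3, 0, 0, 0], [-3, 0, 0, 0], [-2.7, 2, 0, 0], [0, 0, 0, 0]]]}}

```text
time_s: 12.9
ee_pos: [0.5649, -0.0561, 0.3124]
ee_rot: [[0.053, 0.999, -0.001], [0.999, -0.053, 0.0], [-0.0, -0.001, -1.0]]
wrist_force: [-1.2, 0.9, 0.1]
width: 0.0525
gripper_force: 0.0
```

Call:
{"op": "apply_moves", "data": {"increments": [[[0.17, 0.25, 4, 0], [0, 0, 4, 0], [0, 0, 3, 0], [0, 0, 2, 0], [0, 0, 1.9, 0]]]}}

```text
time_s: 13.4
ee_pos: [0.5657, -0.0512, 0.1628]
ee_rot: [[0.05, 0.999, -0.002], [0.999, -0.05, 0.001], [0.001, -0.002, -1.0]]
wrist_force: [0.4, 0.3, 1.4]
width: 0.0521
gripper_force: 0.0
```

Call:
{"op": "apply_moves", "data": {"increments": [[[0, 0, 0, 0], [0, 0, 0, 0], [0, 0, 0, 0], [0, 0, 0, 0], [0, 0, 0, 0]]], "claw": 0}}

```text
time_s: 13.9
ee_pos: [0.5664, -0.0525, 0.1656]
ee_rot: [[0.051, 0.999, 0.002], [0.999, -0.051, -0.0], [-0.0, 0.002, -1.0]]
wrist_force: [1.4, 0.3, 1.0]
width: 0.0189
gripper_force: 15.0
```

Call:
{"op": "apply_moves", "data": {"increments": [[[0, 0, 0, 0], [0, 0, 0, 0], [0, 0, 0, 0], [0, 0, 0, 0], [0, 0, 0, 0]]]}}

```text
time_s: 14.4
ee_pos: [0.5663, -0.0527, 0.1651]
ee_rot: [[0.051, 0.999, 0.001], [0.999, -0.051, -0.0], [-0.0, 0.001, -1.0]]
wrist_force: [2.2, -0.9, 4.4]
width: 0.0188
gripper_force: 15.0
```

Call:
{"op": "apply_moves", "data": {"increments": [[[0.25, 0, -0.45, 0], [0.25, 0, -0.45, 0], [0.25, 0, -0.35, 0], [0, 0, 0, 0], [0, 0, 0, 0]]], "grip_force": 25}}

```text
time_s: 14.9
ee_pos: [0.5665, -0.0447, 0.1775]
ee_rot: [[0.051, 0.999, 0.0], [0.999, -0.051, 0.0], [0.0, 0.0, -1.0]]
wrist_force: [3.5, 1.8, -1.3]
width: 0.0187
gripper_force: 25.0
```

Call:
{"op": "apply_moves", "data": {"increments": [[[0.8, 0, 0, 0], [0.8, 0, 0, 0], [0.8, 0, 0, 0], [0, 0, 0, 0], [0, 0, 0, 0]]]}}

```text
time_s: 15.4
ee_pos: [0.567, -0.0203, 0.1769]
ee_rot: [[0.05, 0.999, -0.002], [0.999, -0.05, 0.001], [0.001, -0.002, -1.0]]
wrist_force: [0.5, 0.7, -3.1]
width: 0.0186
gripper_force: 25.0
```

```bash
python3 - <<'E'
from h import *
im=read_camera("side")
o=get_obs();print(o['ee_pos'],o['width'],o['gripper_force'],o['wrist_force'])
for l in("bolt_knob","lever_ball"):print(l,[(np.round(x['centre'],3).tolist(),round(x['score'],2)) for x in pinpoint(l,"side")[:2]])
read_camera("top")
for l in("bolt_knob","keeper","tin"):print(l,[(np.round(x['centre'],3).tolist(),round(x['score'],2)) for x in pinpoint(l,"top")[:2]])
E
```

```text
[ 0.5670666  -0.02053125  0.17694095] 0.0184181107462115 24.99952644109726 [-0.04588861  1.00809113 -3.81961999]
bolt_knob [([0.566, -0.023, 0.232], 0.6)]
lever_ball [([0.62, 0.09, 0.274], 0.46)]
bolt_knob []
keeper []
tin [([0.566, -0.205, -0.003], 0.97)]
```

Call:
{"op": "apply_moves", "data": {"increments": [[[0.6, 0, 0, 0], [0.6, 0, 0, 0], [0.6, 0, 0, 0], [0, 0, 0, 0], [0, 0, 0, 0]]]}}

```text
time_s: 16.25
ee_pos: [0.5684, -0.0025, 0.1772]
ee_rot: [[0.05, 0.999, -0.0], [0.999, -0.05, 0.001], [0.001, -0.0, -1.0]]
wrist_force: [0.6, 1.1, -3.4]
width: 0.0184
gripper_force: 25.0
```

Call:
{"op": "apply_moves", "data": {"increments": [[[0.01, -0.6, 0, 0.037], [0.01, -0.6, 0, 0.037], [0.01, -0.6, 0, 0.037], [0.01, -0.6, 0, 0.037], [0, 0, 0, 0]]]}}

```text
time_s: 16.75
ee_pos: [0.5442, 0.0, 0.1773]
ee_rot: [[0.198, 0.98, -0.0], [0.98, -0.198, 0.0], [0.0, -0.0, -1.0]]
wrist_force: [1.3, 1.4, -3.4]
width: 0.0186
gripper_force: 25.0
```

Call:
{"op": "apply_moves", "data": {"increments": [[[0.01, -0.6, 0, 0.037], [0.01, -0.6, 0, 0.037], [0.01, -0.6, 0, 0.037], [0.01, -0.6, 0, 0.037], [0, 0, 0, 0]]]}}

```text
time_s: 17.25
ee_pos: [0.5214, 0.0064, 0.1774]
ee_rot: [[0.339, 0.941, -0.0], [0.941, -0.339, 0.0], [0.0, -0.0, -1.0]]
wrist_force: [1.3, 0.6, -2.9]
width: 0.0184
gripper_force: 25.0
```

Call:
{"op": "apply_moves", "data": {"increments": [[[0.01, -0.6, 0, 0.037], [0.01, -0.6, 0, 0.037], [0, 0, 0, 0], [0, 0, 0, 0], [0, 0, 0, 0]]]}}

```text
time_s: 17.75
ee_pos: [0.5109, 0.0106, 0.1773]
ee_rot: [[0.407, 0.913, 0.0], [0.913, -0.407, 0.0], [0.0, 0.0, -1.0]]
wrist_force: [1.2, 0.6, -3.3]
width: 0.0182
gripper_force: 25.0
```

```bash
python3 - <<'E'
from h import *
im=read_camera("side")
o=get_obs();print(o['ee_pos'],o['width'],o['gripper_force'],o['wrist_force'],o['time_s'])
for l in("bolt_knob","lever_ball","gate_hinge"):print(l,[(np.round(x['centre'],3).tolist(),round(x['score'],2)) for x in pinpoint(l,"side")[:2]])
t=read_camera("top")
cv2.imwrite("pics/f.png",np.hstack([cv2.resize(im[130:280,180:313],None,fx=3,fy=3,interpolation=2),cv2.resize(t[110:260,190:323],None,fx=3,fy=3,interpolation=2)]))
E
```

```text
[0.51088238 0.01060537 0.17732212] 0.018672396453721807 24.99955952167511 [ 1.42929439  1.3449825  -2.80391063] 17.8
bolt_knob [([0.507, 0.008, 0.231], 0.43)]
lever_ball [([0.62, 0.088, 0.275], 0.71)]
gate_hinge [([0.576, 0.162, 0.152], 0.78)]
```

View pics/f.png

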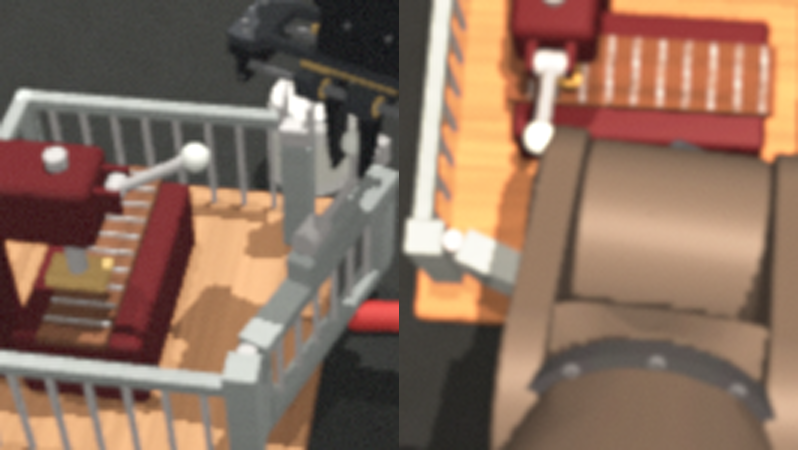

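```bash
python3 -c "
from cell import *
print(job_done())"
```

```text
the job is handed in; nothing more can be done
None
```

I handed the job in at about 17.8 s, but no verdict came back. By my last measurements the lever is up (about 0.95 rad), the bolt is drawn back about 4 cm, and the fingers are holding the gate by its knob at about 0.37 rad.

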